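Close-pack the hexagonal tiles in the drying tray

TASK

Two hexagonal terracotta tiles stand in the drying tray, flat against each other; two more lie on the table. Put those two into the tray as well, flat on its floor and nested in the two notches of the standing pair, so that the four tiles form one close-packed diamond with flat faces touching, no gaps between them. Let go of them, and do not disturb the clay ring and the small rectangular sample tile lying nearby.

Things in the scene. Friction and masses are not known exactly. Their poses are not given: they have to be found in the camera images.
- tray: square-cornered wooden tray, fixed to the table, 146 mm (its x) by 192 mm (its y) outside; floor 6 mm thick, rim 6 mm thick and 16 mm high above the table (10 mm above the tray floor). Inside it measures 134 by 180 mm. Origin: centre of its underside, on the table; x and y along its sides, z up
- tile_a_center (a point): centre (half-way up) of one of four alike loose hexagonal terracotta tiles lying flat: 56 mm across flats, 65 mm across corners, 30 mm thick, 0.14 kg. Stands in the tray, flat face against that of the other of the pair; the two lie side by side along the tray's x, mid-way along its length. z up; x is square to one pair of flat faces (the other pairs at 60 and 120 degrees)
- tile_b_center (a point): centre (half-way up) of one of four alike loose hexagonal terracotta tiles lying flat: 56 mm across flats, 65 mm across corners, 30 mm thick, 0.14 kg. Stands in the tray, flat face against that of the other of the pair; the two lie side by side along the tray's x, mid-way along its length. z up; x is square to one pair of flat faces (the other pairs at 60 and 120 degrees)
- tile_c_center (a point): centre (half-way up) of one of four alike loose hexagonal terracotta tiles lying flat: 56 mm across flats, 65 mm across corners, 30 mm thick, 0.14 kg. Starts on the bare table, at any yaw. z up; x is square to one pair of flat faces (the other pairs at 60 and 120 degrees)
- tile_d_center (a point): centre (half-way up) of one of four alike loose hexagonal terracotta tiles lying flat: 56 mm across flats, 65 mm across corners, 30 mm thick, 0.14 kg. Starts on the bare table, at any yaw. z up; x is square to one pair of flat faces (the other pairs at 60 and 120 degrees)
- clay_ring: bystander: grey clay ring, 52x54 mm, 32 mm high, on the table between the two tiles; origin at the centre of its underside
- sample_tile: bystander: small rectangular glazed sample tile, 34x50 mm, 8 mm thick, on the table between the two tiles; origin at the centre of its underside
Not all that is in view belongs to the job. What is shaped like the part that bears tile_b_center but yellow is not meant.

How it is judged:
By the outcome, as a careful person would: the job done as asked, in the order asked, and still so for the second after the job is handed in, with the robot touching nothing.
It also fails if it takes over 56 s, if anything falls off the work surface, if the arm or the gripper's body presses on something with over 40 N, if the wrist force passes 120 N, or if a joint passes its speed limit or range.

ROBOT

A 6-joint arm with a two-finger parallel gripper is mounted at the origin on the work surface; the furniture and walls round the work are solid. World frame = base frame: x ahead of the robot, y to its left, z up, the work surface at z = 0. Lengths are in m, angles in rad, forces in N, time in s.
With the tool pointing down it reaches from about 0.275 to 0.75 m from the base axis. Payload 10.2 kg.
Tool frame: the origin (TCP) lies midway between the tips of the shut fingers; the grasp point (between the pads) lies 19 mm behind it; z points along the fingers, y is the direction in which the jaws open and shut (so a half turn about z gives the same grasp; the last joint's range is limited). The gripper opens to 85 mm and grips with 20 to 120 N. Pads are 22 mm wide; open, the fingers measure 114 mm over their backs; the gripper's body (76 mm by 85 mm) begins 54 mm behind the grasp point. The pads swing forward as they close: fully open they stand 13 mm farther back than shut.
Start: joints at [-1.477, 0.313, 1.498, -0, 1.331, -0.223], TCP at [0.164, -0.499, 0.209] pointing down, gripper open.
Joint ranges: [-2.94, 2.94], [-0.97, 2.17], [0.19, 2.56], [-1.23, 4.37], [0.02, 3.11], [-2.88, 2.88]. Speed limits (rad/s): [2.39, 2.39, 3.01, 3.14, 3.14, 3.14].

INTERFACE

Orientations are given as a 3x3 rotation matrix whose columns are the frame's x, y, z axes.
In Python, from workcell import bot gives the robot as it stands.
- The arm moves only by the tool play_rows, never from a script. Its argument "commands" is a list of rows, each an object of numbers: "dx", "dy", "dz": the shift along the world's x, y, z each as a share of 0.04 m, from -1 to 1; "twist": the turn about the world's z as a share of 6 degrees, from -1 to 1. A call has 1 to 8 rows; each row shifts and turns the commanded pose from where the row before left it; what a row does not reach is not made up. A row lasts 1/12 s, in which the tool goes at most 41.7 mm and 7.16 degrees, less where a joint would pass 70% of its speed; a pose out of reach is approached as far as the arm can. A call with a number of a shift or a turn outside -1 to 1 is refused whole. A call with a gripper value outside its range is refused whole. "claw" is the closure in counts, from 0 (fully open) to 255 (shut), set as the call begins (left out, the last holds). The fingers move at their own pace and stop on an object; the grip force is fixed at half the most. Time passes only in rows, so rows that do not move let the fingers close. It gives the time, the measured TCP pose, the force and the opening at its end, in the units of the state.
- bot.sense(): the state, without advancing time (a new reading comes with each control period).
- bot.get_image(name): name is "scene" or "top" or "wrist"; returns a dict with "img" (420x560x3 uint8, red, green, blue), "z_map" (420x560 float32, m along the optical axis (not along the pixel's ray), 0 where there is no reading), "mtx" (3x3 intrinsics, pixels), "cam_to_world" (4x4, takes a point from camera to world coordinates). Camera axes: x right, y down, z forward; pixel columns grow to the right and rows downward; lengths in m; the calibration is good to about 2 mm. The wrist camera is an equidistant fisheye: a pixel r from the principal point sees the ray r / f radians off the axis. A picture is of the moment at which its call begins.
- bot.hand_in(): hands the job in, once; it reports no verdict.
Trained networks look in the newest picture that a camera, given by its name, has taken for a name from the list of things; names that differ only in an ending like _2 or _b are one class to them, and where a whole thing is asked for, a point or a joint stands for the part that bears it (a point fixed in the world has none). Each returns a list of dicts, best first, with "p" (0 to 1); they miss things now and then, are a little off and sometimes report something else, mostly with a low value. They report only what shows in the picture. A call takes as long as a camera call. They do not tell look-alikes from the thing itself.
- bot.search_frame(query, camera): "at" ([column, row] in pixels, amid what is visible of it).
- bot.mark_of(query, camera): "at" ([column, row] in pixels: a listed point, or the origin of a listed thing).
The state is a dict: "clock": time; "qpos": joint angles; "joint_velocities": joint speeds; "effort": joint torques, N m; "tool_pos": TCP position; "tcp_rot": TCP orientation; "wrist_force": force on the tool from outside, world axes, zero at the start; "moment": the same for the moment, N m; "opening": opening from 0.0 (shut) to 1.0 (fully open).
Only numpy, scipy, OpenCV 4.12 (cv2) and the standard library are available. Lean on these libraries where they do the work, as an engineer would, in place of code of your own. Each camera call takes 0.05 s, during which the arm holds its last target. There are 200 camera calls.

## Working session

There is one attempt and no reset: what is moved stays moved. The work goes in short steps, Python scripts to look and compute and a tool call to move; the robot and the scene stay as the last step left them, time stands still between calls to the robot, and variables do not carry over. Pictures are saved under pics/ and viewed, about 8 in all and at most 12, crops included, and the job is handed in when it is done.

Besides the shell and the picture viewer there is one more tool, called after "Request:" by a JSON object that holds its "name" and its "arguments". play_rows: Moves the arm, as the interface text tells. Shift numbers are shares of 0.04 m and turn numbers shares of 6 degrees, none past 1 either way. Its arguments: {"type":"object","properties":{"commands":{"type":"array"},"claw":{"type":"number"}},"required":["commands"]}

```bash
mkdir -p pics; ls; python3 - <<'E'
from workcell import bot
import cv2,numpy as np
for n in ("top","scene"):
    f=bot.get_image(n); cv2.imwrite(f"pics/{n}0.png",f["img"][...,::-1]); np.savez(f"{n}0.npz",**f)
    print(n,np.round(f["mtx"],1).tolist(),np.round(f["cam_to_world"],3).tolist())
    for q in ("tile_a_center","tray","clay_ring","sample_tile"):
        print(q,[(np.round(d["at"],1).tolist(),round(d["p"],2)) for d in bot.mark_of(q,n)])
s=bot.sense();print({k:np.round(v,3).tolist() for k,v in s.items()})
E
```

```text
pics
top [[529.7, 0.0, 277.8], [0.0, 529.7, 209.1], [0.0, 0.0, 1.0]] [[-0.011, -0.991, 0.132, 0.113], [-1.0, 0.01, -0.008, 0.005], [0.006, -0.133, -0.991, 1.591], [0.0, 0.0, 0.0, 1.0]]
tile_a_center [([201.3, 174.0], 0.77)]
tray [([198.9, 183.4], 0.84)]
clay_ring []
sample_tile [([340.9, 167.5], 0.56)]
scene [[511.2, 0.0, 277.5], [0.0, 511.2, 211.5], [0.0, 0.0, 1.0]] [[0.667, -0.52, 0.534, -0.41], [-0.745, -0.461, 0.482, -0.637], [-0.004, -0.719, -0.695, 1.01], [0.0, 0.0, 0.0, 1.0]]
tile_a_center [([404.2, 260.5], 0.49)]
tray [([405.2, 260.6], 0.16)]
clay_ring [([358.0, 259.0], 0.75)]
sample_tile [([372.6, 241.5], 0.59)]
{'clock': 0.5, 'qpos': [-1.477, 0.313, 1.498, -0.0, 1.331, -0.223], 'joint_velocities': [-0.001, 0.001, 0.001, 0.001, 0.0, -0.0], 'effort': [-0.001, -41.193, -25.977, -0.0, 0.001, 0.0], 'tool_pos': [0.164, -0.499, 0.209], 'tcp_rot': [[0.95, 0.312, -0.0], [0.312, -0.95, 0.0], [-0.0, -0.0, -1.0]], 'wrist_force': [0.315, -0.731, 0.109], 'moment': [-0.016, -0.004, -0.003], 'opening': 0.997}
```

View pics/top0.png

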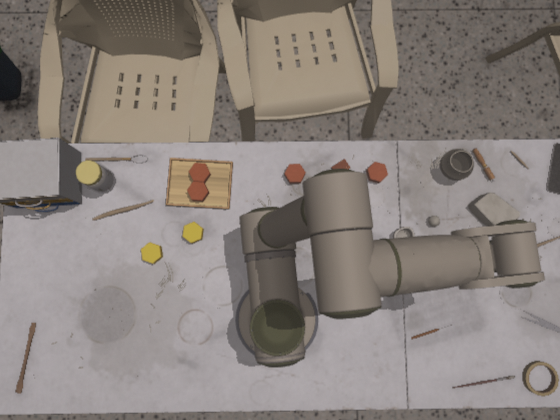

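View pics/scene0.png

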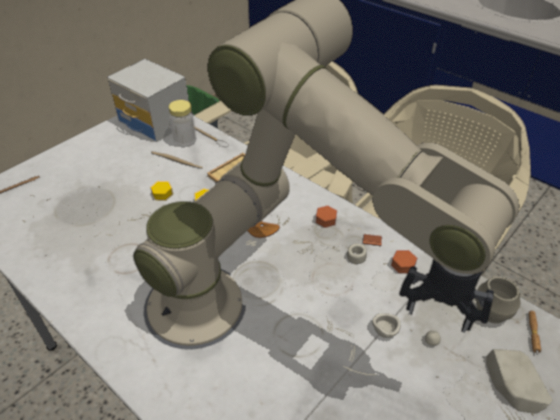

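Top shows the tray at about (199,184), with red tiles at (295,174) and (377,172), the sample tile at (341,167), yellow decoys at (152,253) and (192,232), and the ring hidden by the arm. In the scene view the ring is at (357,253).

```bash
cat > h.py <<'E'
import numpy as np,cv2
from workcell import bot
def cloud(f,fish=False):
    h,w=f["z_map"].shape; v,u=np.mgrid[:h,:w].astype(float); K=f["mtx"]
    x=(u-K[0,2])/K[0,0]; y=(v-K[1,2])/K[1,1]
    if fish:
        r=np.hypot(x,y); s=np.where(r>1e-9,np.tan(np.minimum(r,1.5))/np.maximum(r,1e-9),1); x,y=x*s,y*s
    z=f["z_map"]; P=np.stack([x*z,y*z,z,np.ones_like(z)],-1)@np.array(f["cam_to_world"]).T
    return P[...,:3]
def red(img):
    h=cv2.cvtColor(img,cv2.COLOR_RGB2HSV); H,S,V=[h[...,i].astype(int) for i in range(3)]
    return (((H<9)|(H>172))&(S>130)&(V>60)).astype(np.uint8)
E
python3 - <<'E'
from h import *
for n in ("top","scene"):
    f=dict(np.load(n+"0.npz")); P=cloud(f); m=red(f["img"])
    k,l,st,c=cv2.connectedComponentsWithStats(m)
    for i in range(1,k):
        if st[i,4]>40:
            q=P[(l==i)&(f["z_map"]>0)]; t=q[q[:,2]>np.percentile(q[:,2],90)-.008]
            print(n,c[i].round(),st[i,4],np.median(q,0).round(3),((t.max(0)+t.min(0))/2).round(3),(t.max(0)-t.min(0)).round(3))
f=dict(np.load("scene0.npz")); P=cloud(f); print("ring",P[253,357],P[247,357],P[258,357])
f=dict(np.load("top0.npz")); P=cloud(f); print("traycorners",[P[a].round(3).tolist() for a in ((160,169),(161,230),(206,167),(207,229))])
E
```

```text
top [377. 171.] 240 [ 0.434 -0.307  0.029] [ 0.433 -0.306  0.031] [0.053 0.055 0.012]
top [198. 181.] 543 [0.405 0.23  0.035] [0.406 0.229 0.039] [0.107 0.062 0.015]
top [295. 173.] 246 [ 0.431 -0.06   0.029] [ 0.431 -0.058  0.032] [0.051 0.057 0.014]
ring [ 0.38551961 -0.19783679  0.00383615] [ 0.39234453 -0.19134934  0.01675273] [ 0.35745112 -0.21553224  0.02184284]
traycorners [[0.477, 0.321, 0.016], [0.476, 0.138, 0.001], [0.339, 0.329, -0.004], [0.334, 0.141, 0.002]]
```

Request:
{"name": "play_rows", "arguments": {"commands": [{"dx":0.9,"dy":0.65},{"dx":0.9,"dy":0.65},{"dx":0.9,"dy":0.65},{"dx":0.9,"dy":0.65},{"dx":0.9,"dy":0.65},{"dx":0.9,"dy":0.65},{"dx":0.9,"dy":0.65},{}]}}

```text
invalid input
```

```bash
python3 - <<'E'
from h import *
f=bot.get_image("wrist"); np.savez("w1.npz",**f); cv2.imwrite("pics/w1.png",f["img"][...,::-1])
s=bot.sense();print(s["clock"],s["tool_pos"].round(4) if hasattr(s["tool_pos"],'round') else s["tool_pos"],np.round(s["tcp_rot"],3).tolist(),np.round(f["mtx"],1).tolist(),np.round(f["cam_to_world"],3).tolist())
P=cloud(f,True);m=red(f["img"])
k,l,st,c=cv2.connectedComponentsWithStats(m)
for i in range(1,k):
    if st[i,4]>100:
        q=P[(l==i)&(f["z_map"]>0)]; print(c[i].round(),st[i,4],np.median(q,0).round(3),q.max(0).round(3),q.min(0).round(3))
E
```

```text
0.55 [ 0.1635 -0.4989  0.2088] [[0.95, 0.311, 0.0], [0.311, -0.95, -0.0], [0.0, 0.0, -1.0]] [[325.2, 0.0, 275.7], [0.0, 325.2, 210.7], [0.0, 0.0, 1.0]] [[0.312, -0.901, -0.302, 0.241], [-0.95, -0.296, -0.099, -0.475], [-0.0, 0.318, -0.948, 0.373], [0.0, 0.0, 0.0, 1.0]]
```

View pics/w1.png

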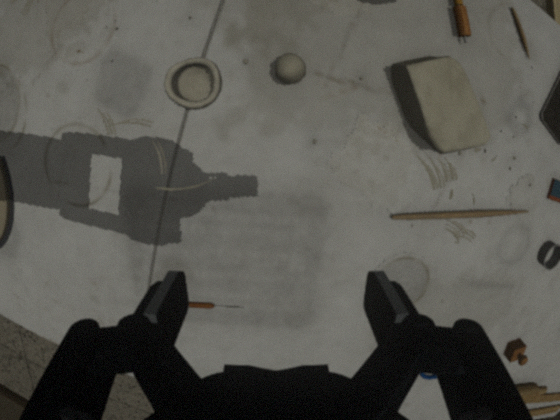

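The wrist view shows only table bystanders and the fingers, because the move was refused. I'll give every key explicitly.

Request:
{"name": "play_rows", "arguments": {"commands": [{"dx":0.7,"dy":0.65,"dz":0,"twist":0},{"dx":0.8,"dy":0.65,"dz":0,"twist":0},{"dx":0.8,"dy":0.65,"dz":0,"twist":0},{"dx":0.8,"dy":0.65,"dz":0,"twist":0},{"dx":0.8,"dy":0.65,"dz":0,"twist":0},{"dx":0.8,"dy":0.65,"dz":0,"twist":0},{"dx":0.8,"dy":0.65,"dz":0,"twist":0},{"dx":0,"dy":0,"dz":0,"twist":0}]}}

```text
clock: 1.22
tool_pos: [0.3876, -0.3125, 0.209]
tcp_rot: [[0.948, 0.317, 0.001], [0.317, -0.948, 0.001], [0.002, -0.0, -1.0]]
wrist_force: [0.4, -0.6, -0.8]
opening: 1.001
```

```bash
cat >> h.py <<'E'
def look(name):
    f=bot.get_image("wrist"); np.savez(name+".npz",**f); cv2.imwrite("pics/"+name+".png",f["img"][...,::-1])
    s=bot.sense(); R=np.array(s["tcp_rot"])
    print("t",round(s["clock"],2),"tcp",np.round(s["tool_pos"],4),"yaw x",round(np.degrees(np.arctan2(R[1,0],R[0,0])),2),"open",round(s["opening"],3),"F",np.round(s["wrist_force"],1))
    return f
def tiles(f):
    P=cloud(f,True); m=red(f["img"])&(f["z_map"]>0); top=0
    k,l,st,c=cv2.connectedComponentsWithStats(m.astype(np.uint8))
    for i in range(1,k):
        if st[i,4]<300: continue
        q=P[l==i]; zt=np.percentile(q[:,2],80); t=q[abs(q[:,2]-zt)<.004][:,:2].astype(np.float32)
        H=cv2.convexHull(t)[:,0]; 
        # hex yaw: minimise width across three flat directions
        a=np.radians(np.arange(0,60,.25)); best=None
        for b in a:
            W=[np.ptp(H@[np.cos(b+j*np.pi/3),np.sin(b+j*np.pi/3)]) for j in range(3)]
            if best is None or sum(W)<best[0]: best=(sum(W),b,W)
        b=best[1]; n=np.array([[np.cos(b+j*np.pi/3),np.sin(b+j*np.pi/3)] for j in range(3)])
        mid=np.array([(np.max(H@v)+np.min(H@v))/2 for v in n]); ctr=np.linalg.lstsq(n,mid,rcond=None)[0]
        print("red",c[i].round(),st[i,4],"ztop",zt.round(4),"ctr",ctr.round(4),"yaw%60",np.degrees(b).round(1),"W",np.round(best[2],4))
E
python3 -c "
from h import *
tiles(look('w2'))"
```

```text
t 1.27 tcp [ 0.3856 -0.3146  0.2089] yaw x 18.45 open 1.003 F [ 0.1 -0.3 -0.1]
red [281. 136.] 673 ztop 0.0293 ctr [ 0.4347 -0.3075] yaw%60 42.2 W [0.0546 0.0485 0.0531]
```

View pics/w2.png

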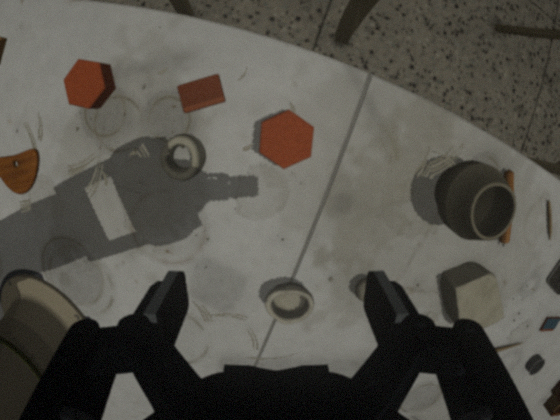

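Tile d is at (286,138), tile c at (90,83), ring at (185,156) and sample tile at (201,93). The red mask was too strict, so I'll loosen it.

```bash
sed -i 's/^    return (((H<9).*/    return (((H<13)|(H>170))\&(S>120)\&(V>25)).astype(np.uint8)/' h.py
python3 - <<'E'
from h import *
f=dict(np.load("w2.npz")); h=cv2.cvtColor(f["img"],cv2.COLOR_RGB2HSV); print(h[138,286],h[120,270],h[155,300],h[80,85]); tiles(f)
E
```

```text
[  9 176 107] [  9 168 103] [ 10 170 108] [  9 186 103]
red [88. 84.] 1766 ztop 0.0293 ctr [ 0.4333 -0.0619] yaw%60 1.5 W [0.0543 0.0549 0.0559]
red [201.  93.] 1099 ztop 0.0075 ctr [ 0.4539 -0.2022] yaw%60 31.5 W [0.0314 0.0547 0.0543]
red [286. 139.] 2248 ztop 0.0293 ctr [ 0.4352 -0.3091] yaw%60 43.8 W [0.0549 0.0547 0.0544]
```

Request:
{"name": "play_rows", "arguments": {"commands": [{"dx":0.65,"dy":0.1,"dz":0,"twist":-0.4},{"dx":0.64,"dy":0.1,"dz":0,"twist":-0.38},{"dx":0,"dy":0,"dz":-1,"twist":0},{"dx":0,"dy":0,"dz":-1,"twist":0},{"dx":0,"dy":0,"dz":-0.9,"twist":0},{"dx":0,"dy":0,"dz":0,"twist":0},{"dx":0,"dy":0,"dz":0,"twist":0},{"dx":0,"dy":0,"dz":0,"twist":0}]}}

```text
clock: 1.93
tool_pos: [0.4356, -0.3104, 0.0951]
tcp_rot: [[0.973, 0.232, 0.002], [0.232, -0.973, -0.003], [0.002, 0.003, -1.0]]
wrist_force: [-0.0, 0.1, -0.4]
opening: 1.001
```

```bash
python3 -c "
from h import *
tiles(look('w3'))"
```

```text
t 1.98 tcp [ 0.4358 -0.3104  0.0954] yaw x 13.43 open 0.999 F [ 1.   0.4 -0.7]
red [ 21. 155.] 2520 ztop 0.029 ctr [ 0.4341 -0.0621] yaw%60 1.5 W [0.0551 0.0548 0.0559]
red [153. 156.] 1966 ztop 0.0074 ctr [ 0.4548 -0.2023] yaw%60 32.2 W [0.0323 0.0564 0.0565]
red [272. 212.] 4558 ztop 0.0291 ctr [ 0.4359 -0.3089] yaw%60 43.8 W [0.0558 0.0548 0.0555]
```

View pics/w3.png

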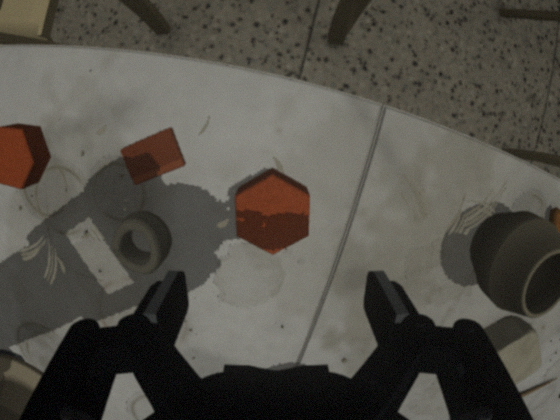

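Tile d is at (272,212) between the fingers, with the tip centreline at x≈277. It's aligned, so I'll descend and grip.

Request:
{"name": "play_rows", "arguments": {"commands": [{"dx":0,"dy":0.04,"dz":-0.8,"twist":0},{"dx":0,"dy":0,"dz":-0.7,"twist":0},{"dx":0,"dy":0,"dz":-0.7,"twist":0},{"dx":0,"dy":0,"dz":0,"twist":0},{"dx":0,"dy":0,"dz":0,"twist":0},{"dx":0,"dy":0,"dz":0,"twist":0}]}}

```text
clock: 2.48
tool_pos: [0.4362, -0.3086, 0.0074]
tcp_rot: [[0.972, 0.233, 0.003], [0.233, -0.972, -0.003], [0.002, 0.004, -1.0]]
wrist_force: [0.2, 0.6, 0.2]
opening: 0.999
```

Request:
{"name": "play_rows", "arguments": {"claw": 255, "commands": [{"dx":0,"dy":0,"dz":0,"twist":0},{"dx":0,"dy":0,"dz":0,"twist":0},{"dx":0,"dy":0,"dz":0,"twist":0},{"dx":0,"dy":0,"dz":0,"twist":0},{"dx":0,"dy":0,"dz":0,"twist":0},{"dx":0,"dy":0,"dz":0,"twist":0},{"dx":0,"dy":0,"dz":0,"twist":0},{"dx":0,"dy":0,"dz":0,"twist":0}]}}

```text
clock: 3.15
tool_pos: [0.4367, -0.3089, 0.0075]
tcp_rot: [[0.972, 0.233, 0.004], [0.233, -0.972, -0.004], [0.003, 0.005, -1.0]]
wrist_force: [-1.4, 1.3, 18.1]
opening: 0.005
```

Closed all the way, so I need to look.

```bash
python3 -c "
from h import *
tiles(look('w4'))
f=bot.get_image('scene'); cv2.imwrite('pics/s4.png',cv2.resize(f['img'][170:350,320:560,::-1],None,fx=3,fy=3))"
```

```text
t 3.2 tcp [ 0.4367 -0.3089  0.0075] yaw x 13.47 open -0.001 F [-2.   1.2 17.5]
red [103. 182.] 3608 ztop 0.0073 ctr [ 0.4551 -0.2028] yaw%60 31.8 W [0.0326 0.0563 0.0567]
red [272. 251.] 6786 ztop 0.029 ctr [ 0.436  -0.3089] yaw%60 43.2 W [0.0549 0.055  0.056 ]
```

View pics/w4.png

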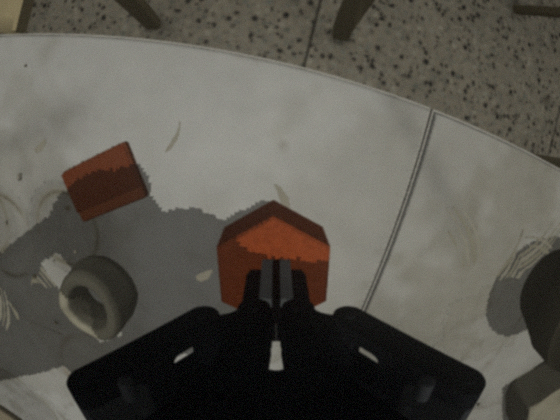

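View pics/s4.png

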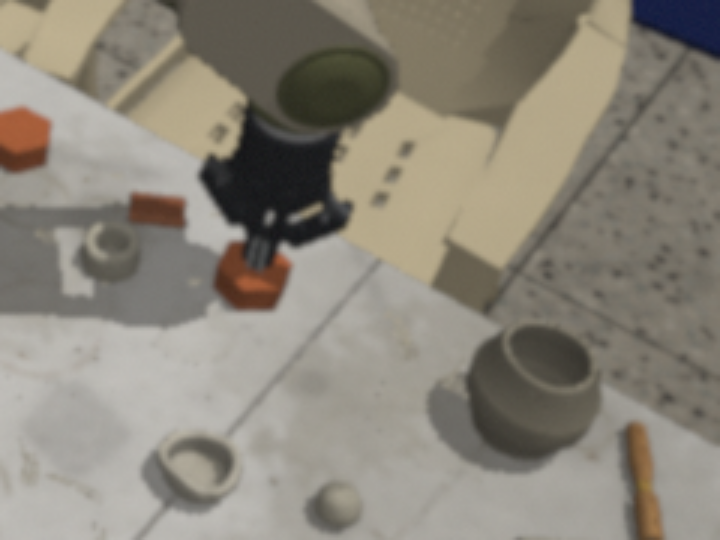

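The closed fingertips rest on the tile top, around (275,270), and the tile hasn't moved. I'll check the true tip height from depth.

```bash
python3 - <<'E'
from h import *
for n,pts in (("w4",[(268,262),(283,262),(268,268),(284,275),(268,290),(284,297),(275,250)]),("w3",[(172,274),(182,275),(175,290),(376,275),(385,290),(180,300)])):
    P=cloud(dict(np.load(n+".npz")),True)
    for u,v in pts: print(n,u,v,P[v,u].round(4))
s=bot.sense();print(s["effort"].round(1),s["qpos"].round(3))
E
```

```text
w4 268 262 [ 0.446  -0.3043  0.0349]
w4 283 262 [ 0.4478 -0.3111  0.0351]
w4 268 268 [ 0.4459 -0.3044  0.0406]
w4 284 275 [ 0.4478 -0.3112  0.0475]
w4 268 290 [ 0.4464 -0.3046  0.06  ]
w4 284 297 [ 0.4475 -0.3108  0.0646]
w4 275 250 [ 0.45   -0.3067  0.0286]
w3 172 274 [ 0.4357 -0.2642  0.1368]
w3 182 275 [ 0.4342 -0.2681  0.1332]
w3 175 290 [ 0.4342 -0.2683  0.1461]
w3 376 275 [ 0.4563 -0.3527  0.1369]
w3 385 290 [ 0.457  -0.3525  0.1507]
w3 180 300 [ 0.4255 -0.2699  0.1407]
[ -0.1 -37.  -14.8  -0.   -0.3   0. ] [-0.835  0.577  1.686  0.     0.872  0.501]
```

The real tips sit about 23 mm above the reported TCP, both open and shut, with no lateral offset. I'll raise, reopen and go deeper.

Request:
{"name": "play_rows", "arguments": {"commands": [{"dx":0,"dy":0,"dz":0.6,"twist":0},{"dx":0,"dy":0,"dz":0,"twist":0}]}}

```text
clock: 3.42
tool_pos: [0.4365, -0.3087, 0.0323]
tcp_rot: [[0.972, 0.233, 0.004], [0.233, -0.972, -0.004], [0.003, 0.005, -1.0]]
wrist_force: [1.4, -0.9, 0.7]
opening: -0.001
```

Request:
{"name": "play_rows", "arguments": {"claw": 0, "commands": [{"dx":0,"dy":0,"dz":0,"twist":0},{"dx":0,"dy":0,"dz":0,"twist":0},{"dx":0,"dy":0,"dz":0,"twist":0},{"dx":0,"dy":0,"dz":0,"twist":0},{"dx":0,"dy":0,"dz":0,"twist":0},{"dx":0,"dy":0,"dz":0,"twist":0},{"dx":0,"dy":0,"dz":0,"twist":0},{"dx":0,"dy":0,"dz":0,"twist":0}]}}

```text
clock: 4.08
tool_pos: [0.4351, -0.3073, 0.0287]
tcp_rot: [[0.972, 0.233, -0.0], [0.233, -0.972, 0.0], [-0.0, -0.0, -1.0]]
wrist_force: [0.8, 0.0, 0.4]
opening: 1.004
```

Request:
{"name": "play_rows", "arguments": {"commands": [{"dx":0,"dy":0,"dz":-0.6,"twist":0},{"dx":0,"dy":0,"dz":-0.35,"twist":0},{"dx":0,"dy":0,"dz":-0.25,"twist":0},{"dx":0,"dy":0,"dz":0,"twist":0},{"dx":0,"dy":0,"dz":0,"twist":0}]}}

```text
clock: 4.5
tool_pos: [0.4352, -0.3073, -0.0191]
tcp_rot: [[0.972, 0.233, -0.0], [0.233, -0.972, 0.0], [-0.0, -0.0, -1.0]]
wrist_force: [-0.0, -0.1, -0.6]
opening: 0.995
```

Request:
{"name": "play_rows", "arguments": {"claw": 255, "commands": [{"dx":0,"dy":0,"dz":0,"twist":0},{"dx":0,"dy":0,"dz":0,"twist":0},{"dx":0,"dy":0,"dz":0,"twist":0},{"dx":0,"dy":0,"dz":0,"twist":0},{"dx":0,"dy":0,"dz":0,"twist":0},{"dx":0,"dy":0,"dz":0,"twist":0},{"dx":0,"dy":0,"dz":0,"twist":0}]}}

```text
clock: 5.08
tool_pos: [0.4357, -0.3079, -0.0181]
tcp_rot: [[0.972, 0.233, 0.001], [0.233, -0.972, -0.002], [0.001, 0.002, -1.0]]
wrist_force: [-1.8, 0.6, 7.2]
opening: 0.639
```

Request:
{"name": "play_rows", "arguments": {"commands": [{"dx":0,"dy":0,"dz":0.5,"twist":0},{"dx":0,"dy":0,"dz":0.9,"twist":0},{"dx":0,"dy":0,"dz":0.9,"twist":0},{"dx":0,"dy":0,"dz":0.9,"twist":0},{"dx":0,"dy":0.5,"dz":0.8,"twist":0.5},{"dx":0,"dy":0.8,"dz":0,"twist":0.8},{"dx":0,"dy":0.9,"dz":0,"twist":0.9},{"dx":0,"dy":0.9,"dz":0,"twist":0.9}]}}

```text
clock: 5.75
tool_pos: [0.4348, -0.1821, 0.1413]
tcp_rot: [[0.846, 0.534, 0.001], [0.534, -0.846, -0.001], [0.0, 0.001, -1.0]]
wrist_force: [0.5, 0.8, -1.3]
opening: 0.64
```

Request:
{"name": "play_rows", "arguments": {"commands": [{"dx":0,"dy":0.9,"dz":0,"twist":0.95},{"dx":0,"dy":0.9,"dz":0,"twist":0.95},{"dx":-0.1,"dy":0.9,"dz":0,"twist":0.95},{"dx":-0.1,"dy":0.9,"dz":0,"twist":0.95},{"dx":-0.1,"dy":0.9,"dz":0,"twist":0.95},{"dx":-0.1,"dy":0.9,"dz":0,"twist":0.95},{"dx":-0.1,"dy":0.9,"dz":0,"twist":0.95},{"dx":-0.1,"dy":0.9,"dz":0,"twist":0.95}]}}

```text
clock: 6.42
tool_pos: [0.4105, 0.1064, 0.1411]
tcp_rot: [[0.209, 0.978, 0.001], [0.978, -0.209, 0.0], [0.0, 0.001, -1.0]]
wrist_force: [0.4, -0.7, -2.4]
opening: 0.642
```

Request:
{"name": "play_rows", "arguments": {"commands": [{"dx":0,"dy":0.9,"dz":0,"twist":0.95},{"dx":0,"dy":0.5,"dz":0,"twist":0.95},{"dx":0,"dy":0,"dz":0,"twist":0.2},{"dx":0,"dy":0,"dz":0,"twist":0},{"dx":0,"dy":0,"dz":0,"twist":0},{"dx":0,"dy":0,"dz":0,"twist":0}]}}

```text
clock: 6.92
tool_pos: [0.4112, 0.1598, 0.1409]
tcp_rot: [[-0.002, 1.0, 0.0], [1.0, 0.002, -0.0], [-0.0, 0.0, -1.0]]
wrist_force: [-0.3, -0.3, -0.8]
opening: 0.643
```

```bash
python3 -c "
from h import *
tiles(look('w5'))"
```

```text
t 6.97 tcp [0.4113 0.1598 0.1408] yaw x 90.12 open 0.645 F [ 0.1  0.2 -2.2]
red [274. 119.] 7376 ztop 0.0353 ctr [0.4094 0.229 ] yaw%60 55.8 W [0.083  0.0832 0.1111]
red [277. 291.] 14330 ztop 0.1879 ctr [0.4112 0.1588] yaw%60 0.2 W [0.0559 0.056  0.0564]
```

View pics/w5.png

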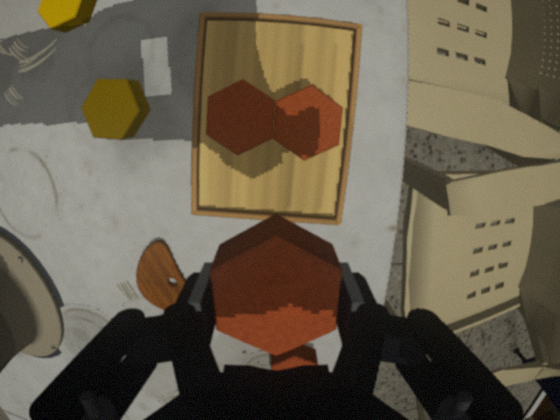

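The held tile is centred at (277,291) with its yaw matching the tool. The pair is at (240,117) and (307,121) in the tray at (205–355, 15–220). I'll refine the pair and tray poses.

```bash
cat >> h.py <<'E'
from scipy.optimize import minimize
from scipy.spatial import cKDTree
def hexd(p,c,th):  # signed distance-like: max over flats minus apothem
    d=p-c; return np.max([np.abs(d@[np.cos(th+j*np.pi/3),np.sin(th+j*np.pi/3)]) for j in range(3)],0)-.028
def outline(f,zlo,zhi,win=None):
    P=cloud(f,True); m=(red(f["img"])>0)&(P[...,2]>zlo)&(P[...,2]<zhi)
    q=P[m][:,:2]
    if win is not None: q=q[(abs(q-win[:2])<win[2]).all(1)]
    return q
def fitn(q,guess,free=True):
    """fit n hexagons to top-surface points: each point should lie inside one, each hexagon should be filled"""
    t=cKDTree(q); n=len(guess); g=np.stack(np.meshgrid(*[np.arange(-.034,.0341,.001)]*2),-1).reshape(-1,2)
    def cost(x):
        X=x.reshape(n,3); D=np.min([hexd(q,X[i,:2]*.001,X[i,2]*.01) for i in range(n)],0)
        c=(np.maximum(D,0)>0.0003).sum()*0+np.clip(D,0,.004).sum()/len(q)*2e3
        for i in range(n):
            s=g+X[i,:2]*.001; s=s[hexd(s,X[i,:2]*.001,X[i,2]*.01)<0]
            c+=np.clip(t.query(s)[0]-.0008,0,.004).mean()*2e3/n
        return c
    x0=np.array([[a*1e3,b*1e3,np.radians(y)*100] for a,b,y in guess]).ravel()
    r=minimize(cost,x0,method="Nelder-Mead",options=dict(maxiter=1500,initial_simplex=np.vstack([x0]+[x0+e for e in np.eye(len(x0))*2])))
    X=r.x.reshape(n,3); print("cost",round(r.fun,3))
    return np.c_[X[:,:2]*.001,np.degrees(X[:,2]*.01)]
E
python3 - <<'E'
from h import *
f=dict(np.load("w5.npz")); q=outline(f,.031,.041); print(len(q))
a=np.radians(-4.2); u=np.array([np.cos(a),np.sin(a)]); c=np.array([.4094,.229])
X=fitn(q,[(*(c-.028*u),-4.2),(*(c+.028*u),-4.2)]); print(X.round(4)); d=X[1,:2]-X[0,:2]; print("mid",X[:,:2].mean(0).round(4),"dist",np.hypot(*d).round(4),"axis",np.degrees(np.arctan2(d[1],d[0])).round(2))
P=cloud(f,True); h=cv2.cvtColor(f["img"],cv2.COLOR_RGB2HSV)
m=(P[...,2]>.010)&(P[...,2]<.022)&(P[...,0]>.3)&(P[...,0]<.52)&(P[...,1]>.11)&(P[...,1]<.36)
k,l,st,cc=cv2.connectedComponentsWithStats(m.astype(np.uint8)); i=1+np.argmax(st[1:,4])
r=cv2.minAreaRect(P[l==i][:,:2].astype(np.float32)*1000); print("tray rim",r,st[i])
E
```

```text
7362
cost 0.007
[[ 0.3815  0.2311 -3.7094]
 [ 0.437   0.2267 -3.6702]]
mid [0.4093 0.2289] dist 0.0557 axis -4.48
tray rim ((408.52008056640625, 228.9783477783203), (192.14208984375, 146.7568817138672), 86.04727172851562) [ 191   12  171  213 4704]
```

Request:
{"name": "play_rows", "arguments": {"commands": [{"dx":-0.14,"dy":0.47,"dz":0,"twist":-0.7},{"dx":0,"dy":0,"dz":-0.7,"twist":0},{"dx":0,"dy":0,"dz":-0.9,"twist":0},{"dx":0,"dy":0,"dz":-0.7,"twist":0},{"dx":0,"dy":0,"dz":-0.4,"twist":0},{"dx":0,"dy":0,"dz":0,"twist":0},{"dx":0,"dy":0,"dz":0,"twist":0},{"dx":0,"dy":0,"dz":0,"twist":0}]}}

```text
clock: 7.63
tool_pos: [0.4065, 0.1793, 0.034]
tcp_rot: [[0.07, 0.998, 0.002], [0.998, -0.07, 0.0], [0.0, 0.002, -1.0]]
wrist_force: [0.3, 0.4, -2.3]
opening: 0.644
```

```bash
python3 - <<'E'
from h import *
f=look("w6"); q=outline(f,.031,.041); 
X=fitn(q,[(.3815,.2311,-4),(.437,.2267,-4)]); print(X.round(4))
P=cloud(f,True); m=(red(f["img"])>0)&(P[...,2]>.05); z=np.percentile(P[m][:,2],80); print("held ztop",z)
q=outline(f,z-.004,z+.004); print(len(q),fitn(q,[(.4057,.1775,-4)]).round(4), np.ptp(q,0))
E
```

```text
t 7.68 tcp [0.4066 0.1794 0.0341] yaw x 86.03 open 0.642 F [-0.1  0.2 -1.5]
cost 0.001
[[ 0.3816  0.2312 -4.1282]
 [ 0.4374  0.2269 -3.8298]]
held ztop 0.08110810558808851
cost 0.001
11561 [[ 0.4063  0.1786 -4.631 ]] [0.05773744 0.0631241 ]
```

Request:
{"name": "play_rows", "arguments": {"commands": [{"dx":0,"dy":-0.01,"dz":-0.6,"twist":0},{"dx":0,"dy":0,"dz":-0.35,"twist":0},{"dx":0,"dy":0,"dz":-0.14,"twist":0},{"dx":0,"dy":0,"dz":0,"twist":0},{"dx":0,"dy":0,"dz":0,"twist":0},{"dx":0,"dy":0,"dz":0,"twist":0}]}}

```text
clock: 8.18
tool_pos: [0.4064, 0.1793, -0.0097]
tcp_rot: [[0.069, 0.998, 0.002], [0.998, -0.069, 0.0], [0.0, 0.002, -1.0]]
wrist_force: [-0.9, 0.4, -2.1]
opening: 0.643
```

```bash
cat >> h.py <<'E'
def report(name,guess):
    f=look(name); P=cloud(f,True); q=outline(f,.029,.046,(.409,.229,.13)); print(len(q),"z",np.percentile(P[(red(f["img"])>0)&(P[...,2]>.029)&(P[...,1]>.1)][:,2],[5,50,95]).round(4))
    X=fitn(q,guess); print(X.round(4)); 
    for i in range(len(X)):
        for j in range(i): print(j,i,"dist mm",(np.hypot(*(X[i,:2]-X[j,:2]))*1e3).round(2))
E
python3 - <<'E'
from h import *
report("w7",[(.3816,.2312,-4),(.4374,.2269,-4),(.4063,.178,-4)])
E
```

```text
t 8.23 tcp [ 0.4063  0.1793 -0.0098] yaw x 86.07 open 0.641 F [ 1.5  0.2 -2.6]
44571 z [0.0336 0.0349 0.0379]
cost 0.002
[[ 0.3813  0.2311 -3.8303]
 [ 0.4375  0.2267 -4.2738]
 [ 0.4063  0.1782 -3.759 ]]
0 1 dist mm 56.33
0 2 dist mm 58.5
1 2 dist mm 57.68
```

Request:
{"name": "play_rows", "arguments": {"commands": [{"dx":0,"dy":0,"dz":-0.025,"twist":0},{"dx":-0.01,"dy":0.03,"dz":0,"twist":0},{"dx":0,"dy":0.03,"dz":0,"twist":0},{"dx":0,"dy":0.01,"dz":0,"twist":0},{"dx":0,"dy":0,"dz":0,"twist":0},{"dx":0,"dy":0,"dz":0,"twist":0},{"dx":0,"dy":0,"dz":0,"twist":0}]}}

```text
clock: 8.82
tool_pos: [0.4051, 0.1819, -0.0118]
tcp_rot: [[0.068, 0.998, -0.0], [0.998, -0.068, 0.0], [0.0, -0.0, -1.0]]
wrist_force: [-0.2, -0.1, -1.7]
opening: 0.643
```

```bash
python3 - <<'E'
from h import *
report("w8",[(.3816,.2312,-4),(.4374,.2269,-4),(.4063,.1805,-4)])
E
```

```text
t 8.87 tcp [ 0.4051  0.1819 -0.0118] yaw x 86.07 open 0.641 F [ 0.1 -0.2 -1.2]
44576 z [0.0336 0.0348 0.036 ]
cost 0.001
[[ 0.3811  0.2315 -3.5469]
 [ 0.4374  0.227  -4.0591]
 [ 0.4053  0.181  -3.5419]]
0 1 dist mm 56.49
0 2 dist mm 56.01
1 2 dist mm 56.05
```

In contact; release and lift.

Request:
{"name": "play_rows", "arguments": {"claw": 0, "commands": [{"dx":0,"dy":0,"dz":0,"twist":0},{"dx":0,"dy":0,"dz":0,"twist":0},{"dx":0,"dy":0,"dz":0,"twist":0},{"dx":0,"dy":0,"dz":0,"twist":0},{"dx":0,"dy":0,"dz":0,"twist":0},{"dx":0,"dy":0,"dz":0.5,"twist":0},{"dx":0,"dy":0,"dz":0.9,"twist":0},{"dx":0,"dy":0,"dz":0.9,"twist":0}]}}

```text
clock: 9.53
tool_pos: [0.4043, 0.1817, 0.0808]
tcp_rot: [[0.069, 0.998, -0.003], [0.998, -0.069, -0.0], [-0.001, -0.003, -1.0]]
wrist_force: [0.4, -0.4, 0.1]
opening: 1.003
```

```bash
python3 - <<'E'
from h import *
report("w9",[(.3811,.2315,-4),(.4374,.227,-4),(.4053,.181,-4)])
E
```

```text
t 9.58 tcp [0.408  0.1825 0.0875] yaw x 86.09 open 1.001 F [5.2 1.6 7.1]
17006 z [0.0335 0.0346 0.0358]
cost 0.001
[[ 0.3813  0.2311 -4.0859]
 [ 0.4376  0.2267 -3.8303]
 [ 0.4053  0.1805 -3.8302]]
0 1 dist mm 56.48
0 2 dist mm 56.0
1 2 dist mm 56.4
```

Request:
{"name": "play_rows", "arguments": {"commands": [{"dx":0.1,"dy":-0.5,"dz":0.3,"twist":0.2},{"dx":0.1,"dy":-0.9,"dz":0,"twist":0.2},{"dx":0.1,"dy":-0.9,"dz":0,"twist":0.2},{"dx":0.1,"dy":-0.9,"dz":0,"twist":0.2},{"dx":0.1,"dy":-0.9,"dz":0,"twist":0.1},{"dx":0.1,"dy":-0.9,"dz":0,"twist":0},{"dx":0.1,"dy":-0.9,"dz":0,"twist":0},{"dx":0,"dy":-0.2,"dz":0,"twist":0}]}}

```text
clock: 10.25
tool_pos: [0.4339, -0.0663, 0.0924]
tcp_rot: [[-0.022, 1.0, 0.001], [1.0, 0.022, -0.001], [-0.001, 0.001, -1.0]]
wrist_force: [-0.9, 1.3, -1.0]
opening: 1.004
```

Request:
{"name": "play_rows", "arguments": {"commands": [{"dx":0,"dy":0,"dz":0,"twist":0},{"dx":0,"dy":0,"dz":0,"twist":0},{"dx":0,"dy":0,"dz":0,"twist":0}]}}

```text
clock: 10.5
tool_pos: [0.4329, -0.0608, 0.0921]
tcp_rot: [[-0.027, 1.0, -0.0], [1.0, 0.027, 0.0], [0.0, -0.0, -1.0]]
wrist_force: [-0.4, 0.8, -0.7]
opening: 1.002
```

```bash
python3 - <<'E'
from h import *
f=look("w10"); tiles(f); print(fitn(outline(f,.025,.034,(.434,-.062,.05)),[(.434,-.062,1.5)]).round(4))
E
```

```text
t 10.55 tcp [ 0.4329 -0.0607  0.0922] yaw x 91.57 open 0.998 F [-0.  -0.2 -0.8]
red [277. 211.] 4825 ztop 0.0291 ctr [ 0.4336 -0.0598] yaw%60 1.5 W [0.055  0.056  0.0563]
red [293. 339.] 1161 ztop 0.0072 ctr [ 0.4544 -0.1996] yaw%60 32.5 W [0.0326 0.0555 0.0551]
cost 0.002
[[ 0.4336 -0.0595  0.7627]]
```

Request:
{"name": "play_rows", "arguments": {"commands": [{"dx":0.02,"dy":0.025,"dz":-0.8,"twist":0},{"dx":0,"dy":0,"dz":-0.9,"twist":0},{"dx":0,"dy":0,"dz":-0.7,"twist":0},{"dx":0,"dy":0,"dz":-0.35,"twist":0},{"dx":0,"dy":0,"dz":0,"twist":0},{"dx":0,"dy":0,"dz":0,"twist":0}]}}

```text
clock: 11.05
tool_pos: [0.4338, -0.0602, -0.0177]
tcp_rot: [[-0.027, 1.0, -0.001], [1.0, 0.027, 0.0], [0.0, -0.001, -1.0]]
wrist_force: [-0.5, 0.6, 0.2]
opening: 1.004
```

Request:
{"name": "play_rows", "arguments": {"claw": 255, "commands": [{"dx":0,"dy":0,"dz":0,"twist":0},{"dx":0,"dy":0,"dz":0,"twist":0},{"dx":0,"dy":0,"dz":0,"twist":0},{"dx":0,"dy":0,"dz":0,"twist":0},{"dx":0,"dy":0,"dz":0,"twist":0},{"dx":0,"dy":0,"dz":0,"twist":0},{"dx":0,"dy":0,"dz":0,"twist":0}]}}

```text
clock: 11.63
tool_pos: [0.4346, -0.0612, -0.0164]
tcp_rot: [[-0.026, 1.0, 0.002], [1.0, 0.026, -0.001], [-0.001, 0.002, -1.0]]
wrist_force: [-1.8, 2.5, 10.8]
opening: 0.646
```

Request:
{"name": "play_rows", "arguments": {"commands": [{"dx":0,"dy":0,"dz":0.6,"twist":0},{"dx":0,"dy":0,"dz":0.9,"twist":0},{"dx":0,"dy":0.3,"dz":0.9,"twist":0},{"dx":-0.1,"dy":0.8,"dz":0,"twist":-0.2},{"dx":-0.1,"dy":0.9,"dz":0,"twist":-0.2},{"dx":-0.1,"dy":0.9,"dz":0,"twist":-0.2},{"dx":-0.1,"dy":0.9,"dz":0,"twist":-0.2},{"dx":-0.1,"dy":0.9,"dz":0,"twist":-0.1}]}}

```text
clock: 12.3
tool_pos: [0.4135, 0.1286, 0.079]
tcp_rot: [[0.07, 0.998, 0.001], [0.998, -0.07, 0.0], [0.0, 0.001, -1.0]]
wrist_force: [0.8, -0.2, -1.9]
opening: 0.637
```

Request:
{"name": "play_rows", "arguments": {"commands": [{"dx":0,"dy":0.9,"dz":0,"twist":0},{"dx":0,"dy":0.9,"dz":0,"twist":0},{"dx":0,"dy":0.9,"dz":0,"twist":0},{"dx":0,"dy":0.9,"dz":0,"twist":0},{"dx":0,"dy":0.2,"dz":0,"twist":0},{"dx":0,"dy":0,"dz":-0.7,"twist":0},{"dx":0,"dy":0,"dz":0,"twist":0},{"dx":0,"dy":0,"dz":0,"twist":0}]}}

```text
clock: 12.97
tool_pos: [0.4132, 0.2784, 0.05]
tcp_rot: [[0.069, 0.998, -0.002], [0.998, -0.069, -0.001], [-0.001, -0.002, -1.0]]
wrist_force: [0.1, -0.3, -1.8]
opening: 0.641
```

```bash
cat >> h.py <<'E'
def held(name,guess):
    f=look(name); P=cloud(f,True); m=(red(f["img"])>0)&(P[...,2]>.05)&(P[...,1]>.1); z=np.percentile(P[m][:,2],80)
    q=outline(f,z-.004,z+.004,(guess[0],guess[1],.06)); print("held ztop",z.round(4),len(q),fitn(q,[guess]).round(4),np.ptp(q,0).round(4))
E
python3 - <<'E'
from h import *
held("w11",(.4131,.2803,-4))
E
```

```text
t 13.02 tcp [0.414  0.2785 0.0509] yaw x 86.04 open 0.64 F [ 0.5 -0.3 -0.5]
cost 0.001
held ztop 0.0954 11710 [[ 0.4136  0.2797 -3.7411]] [0.0582 0.0646]
```

Request:
{"name": "play_rows", "arguments": {"commands": [{"dx":-0.01,"dy":0.025,"dz":-0.5,"twist":0},{"dx":0,"dy":0,"dz":-0.5,"twist":0},{"dx":0,"dy":0,"dz":-0.3,"twist":0},{"dx":0,"dy":0,"dz":-0.15,"twist":0},{"dx":0,"dy":0,"dz":0,"twist":0},{"dx":0,"dy":0,"dz":0,"twist":0},{"dx":0,"dy":0,"dz":0,"twist":0}]}}

```text
clock: 13.6
tool_pos: [0.4143, 0.28, -0.0066]
tcp_rot: [[0.069, 0.998, 0.002], [0.998, -0.069, 0.001], [0.001, 0.002, -1.0]]
wrist_force: [-1.1, 1.1, -0.9]
opening: 0.641
```

```bash
python3 - <<'E'
from h import *
report("w12",[(.3813,.2311,-4),(.4376,.2267,-4),(.4053,.1805,-4),(.4131,.2803,-4)])
E
```

```text
t 13.65 tcp [ 0.4143  0.2801 -0.0067] yaw x 86.06 open 0.64 F [-0.7  0.1 -1.4]
16128 z [0.0336 0.0382 0.0395]
cost 2.217
[[  0.4087   0.2578 -16.9922]
 [  0.4166   0.2579  -8.0556]
 [  0.4008   0.1833 -33.5461]
 [  0.4149   0.2821  -0.5105]]
0 1 dist mm 7.99
0 2 dist mm 74.9
1 2 dist mm 76.22
0 3 dist mm 25.08
1 3 dist mm 24.29
2 3 dist mm 99.78
```

View pics/w12.png

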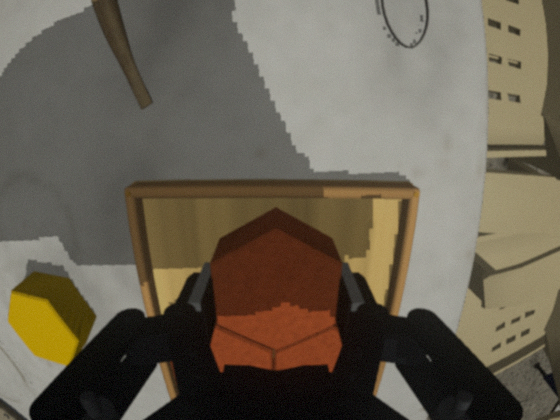

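The held tile at (275,265) is about 3 mm short of the pair, whose edges show at (240,345) and (310,345). I'll lower it to the floor and fit the held tile only.

Request:
{"name": "play_rows", "arguments": {"commands": [{"dx":0,"dy":0,"dz":-0.06,"twist":0},{"dx":0,"dy":0,"dz":0,"twist":0},{"dx":0,"dy":0,"dz":0,"twist":0}]}}

```text
clock: 13.9
tool_pos: [0.4136, 0.2799, -0.0101]
tcp_rot: [[0.069, 0.998, 0.0], [0.998, -0.069, 0.0], [0.0, 0.0, -1.0]]
wrist_force: [-1.0, 0.1, -0.9]
opening: 0.642
```

```bash
python3 - <<'E'
from h import *
f=look("w13"); q=outline(f,.029,.043,(.4131,.2803,.1)); P=cloud(f,True)
m=(red(f["img"])>0)&(P[...,2]>.029)&(P[...,1]>.27)&(P[...,1]<.29); print("ztop",np.median(P[m][:,2]))
qq=q[q[:,1]>.268]  # forward part: fit using points only
r=minimize(lambda x:np.clip(hexd(qq,x[:2],x[2]),0,.004).mean()*1e3+ -0*x[0],[.4136,.2800,np.radians(-4)],method="Nelder-Mead"); 
n=np.array([np.sin(np.radians(4)),np.cos(np.radians(4))]); u=np.array([n[1],-n[0]])
s=q@n; w=q@u; print("tip n",s.max(),"-> centre n",s.max()-.0323,"u mid",(np.percentile(w[s>s.max()-.04],[.3,99.7])).mean(),"u range",np.percentile(w[s>s.max()-.04],[.3,99.7]))
c=np.array([.4095,.2289]); print("pair n",c@n,"target n",c@n+.0485,"u",c@u)
E
```

```text
t 13.95 tcp [ 0.4136  0.28   -0.0101] yaw x 86.07 open 0.641 F [-0.  -0.1 -0.3]
ztop 0.03497156381887405
tip n 0.3414992252241282 -> centre n 0.3091992252241282 u mid 0.3931926643349364 u range [0.36571434 0.42067099]
pair n 0.25690768710269307 target n 0.30540768710269306 u 0.3925352217413677
```

Request:
{"name": "play_rows", "arguments": {"commands": [{"dx":-0.015,"dy":-0.03,"dz":0,"twist":0},{"dx":-0.01,"dy":-0.03,"dz":0,"twist":0},{"dx":0,"dy":-0.03,"dz":0,"twist":0},{"dx":0,"dy":-0.02,"dz":0,"twist":0},{"dx":0,"dy":0,"dz":0,"twist":0},{"dx":0,"dy":0,"dz":0,"twist":0},{"dx":0,"dy":0,"dz":0,"twist":0}]}}

```text
clock: 14.53
tool_pos: [0.4125, 0.2755, -0.0102]
tcp_rot: [[0.068, 0.998, -0.0], [0.998, -0.068, -0.0], [-0.0, -0.0, -1.0]]
wrist_force: [-1.0, 2.0, -1.0]
opening: 0.642
```

```bash
python3 - <<'E'
from h import *
f=look("w14"); q=outline(f,.029,.043,(.4131,.2803,.1))
n=np.array([np.sin(np.radians(4)),np.cos(np.radians(4))]); u=np.array([n[1],-n[0]])
s=q@n; w=q@u; print("centre n",s.max()-.0323,"u mid",(np.percentile(w[s>s.max()-.04],[.3,99.7])).mean())
cv2.imwrite("pics/w14c.png",cv2.resize(f["img"][180:400,160:400,::-1],None,fx=3,fy=2.7))
E
```

```text
t 14.58 tcp [ 0.4125  0.2755 -0.0102] yaw x 86.08 open 0.645 F [-1.2  0.6 -1.2]
centre n 0.3046302347964796 u mid 0.39246580938643116
```

View pics/w14c.png

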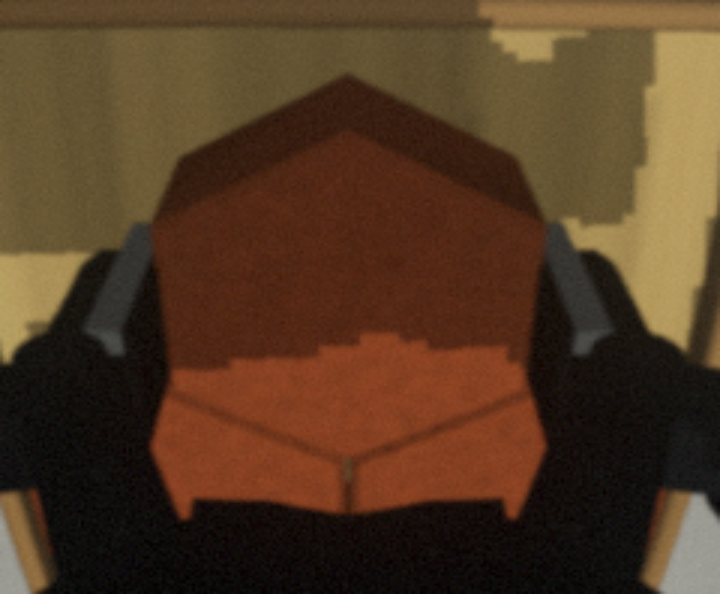

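Tile c meets both pair tiles cleanly. There may be a hairline a–b gap at (347,480). I'll release, retreat and measure all four.

Request:
{"name": "play_rows", "arguments": {"claw": 0, "commands": [{"dx":0,"dy":0,"dz":0,"twist":0},{"dx":0,"dy":0,"dz":0,"twist":0},{"dx":0,"dy":0,"dz":0,"twist":0},{"dx":0,"dy":0,"dz":0,"twist":0},{"dx":0,"dy":0,"dz":0,"twist":0},{"dx":0,"dy":0,"dz":0.5,"twist":0},{"dx":0,"dy":0,"dz":0.9,"twist":0},{"dx":0,"dy":0,"dz":0.6,"twist":0}]}}

```text
clock: 15.25
tool_pos: [0.4128, 0.2756, 0.0718]
tcp_rot: [[0.068, 0.998, 0.001], [0.998, -0.068, 0.0], [0.0, 0.001, -1.0]]
wrist_force: [0.7, 0.4, 0.6]
opening: 0.998
```

Request:
{"name": "play_rows", "arguments": {"commands": [{"dx":0,"dy":-0.7,"dz":0,"twist":0},{"dx":0,"dy":-0.7,"dz":0,"twist":0},{"dx":0,"dy":-0.6,"dz":0,"twist":0},{"dx":0,"dy":-0.5,"dz":0,"twist":0},{"dx":0,"dy":0,"dz":0,"twist":0},{"dx":0,"dy":0,"dz":0,"twist":0},{"dx":0,"dy":0,"dz":0,"twist":0}]}}

```text
clock: 15.83
tool_pos: [0.4127, 0.1759, 0.0699]
tcp_rot: [[0.069, 0.998, 0.0], [0.998, -0.069, 0.0], [0.0, 0.0, -1.0]]
wrist_force: [1.0, 0.8, -0.6]
opening: 0.999
```

```bash
python3 - <<'E'
from h import *
report("w15",[(.3811,.2307,-4),(.4372,.2263,-4),(.4053,.1800,-4),(.4125,.2765,-4)])
f=dict(np.load("w15.npz")); cv2.imwrite("pics/w15c.png",cv2.resize(f["img"][60:320,150:410,::-1],None,fx=2.3,fy=2.3,interpolation=cv2.INTER_CUBIC))
E
```

```text
t 15.88 tcp [0.4126 0.1761 0.0698] yaw x 86.11 open 0.995 F [ 0.5  0.1 -1.1]
25725 z [0.0335 0.0347 0.0358]
cost 0.002
[[ 0.3817  0.2307 -3.7682]
 [ 0.437   0.2268 -4.3216]
 [ 0.4054  0.1802 -3.6428]
 [ 0.4126  0.2762 -3.5682]]
0 1 dist mm 55.37
0 2 dist mm 55.79
1 2 dist mm 56.31
0 3 dist mm 55.01
1 3 dist mm 55.1
2 3 dist mm 96.32
```

View pics/w15c.png

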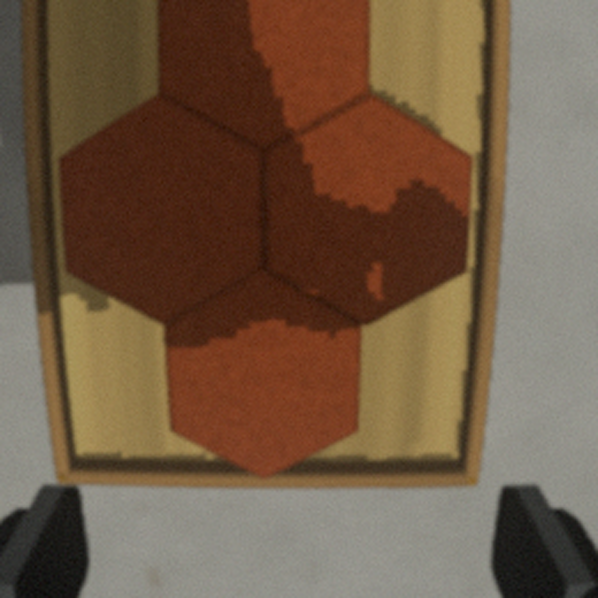

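All four form the diamond, with seams meeting at (265,150) and (263,268) in the crop. I'll quantify seam darkness to catch hairline gaps, including the tile–tile seam from before I touched the pair.

```bash
python3 - <<'E'
from h import *
def seam(name,A,B):
    f=dict(np.load(name+".npz")); P=cloud(f,True); g=f["img"].astype(float)[...,0]
    A,B=np.array(A),np.array(B); c=(A+B)/2; d=(B-A)/np.hypot(*(B-A)); e=np.array([-d[1],d[0]])
    m=(abs(P[...,2]-.034)<.04); q=P[...,:2]-c; s=q@d; w=q@e; k=m&(abs(w)<.013)&(abs(s)<.008)
    # per-bin across the seam, normalised by 3-8 mm sides
    side=np.median(g[k&(abs(s)>.004)]); b=np.arange(-.004,.0041,.0005); i=np.digitize(s[k],b); G=g[k]
    prof=[round(float(np.median(G[i==j])/side),2) if (i==j).any() else None for j in range(1,len(b))]
    dip=sum(max(0,1-p) for p in prof if p is not None)*.5
    print(name,"equiv dark mm",round(dip,2),"side",side,prof,"n",k.sum())
seam("w5",(.3815,.2311),(.437,.2267)); seam("w6",(.3816,.2312),(.4374,.2269))
a,b,d,c=(.3817,.2307),(.437,.2268),(.4054,.1802),(.4126,.2762)
for n,p,q in (("ab",a,b),("ad",a,d),("bd",b,d),("ac",a,c),("bc",b,c)): print(n,end=" "); seam("w15",p,q)
E
```

```text
w5 equiv dark mm 0.35 side 81.0 [0.99, 1.0, 0.99, 0.98, 0.94, 0.92, 0.93, 0.93, 0.93, 0.9, 0.93, 0.92, 0.97, 0.99, 0.98, 1.0] n 606
w6 equiv dark mm 0.25 side 88.0 [0.99, 1.0, 1.01, 0.99, 0.94, 0.9, 0.95, 1.01, 0.95, 0.9, 0.92, 0.98, 0.99, 0.99, 1.0, 1.01] n 1566
ab w15 equiv dark mm 0.61 side 73.0 [1.0, 0.99, 1.0, 0.97, 0.96, 0.89, 0.75, None, 0.73, 0.79, 0.85, 0.9, 0.97, 0.99, 1.03, 0.99] n 1087
ad w15 equiv dark mm 0.34 side 73.0 [0.99, 1.0, 0.99, 0.99, 0.96, 0.95, 0.88, 0.86, 0.88, 0.92, 0.95, 0.97, 1.0, 1.0, 1.0, 0.99] n 981
bd w15 equiv dark mm 0.55 side 74.0 [0.99, 0.99, 0.99, 0.99, 0.93, 0.91, 0.82, 0.8, 0.78, 0.82, 0.93, 0.96, 0.99, 1.0, 1.0, 1.03] n 995
ac w15 equiv dark mm 0.44 side 72.0 [1.01, 1.03, 1.03, 1.0, 0.97, 0.96, 0.9, 0.85, 0.79, 0.82, 0.9, 0.97, 0.99, 0.98, 1.0, 1.0] n 1106
bc w15 equiv dark mm 0.65 side 121.0 [1.01, 1.01, 1.02, 0.97, 0.88, 0.79, 0.73, 0.75, 0.8, 0.87, 0.94, 0.98, 1.01, 1.0, 1.0, 0.99] n 1119
```

The seams are at hairline level: a–b has about 0.3 mm more dark width than before, and the rest are similar. Squeezing further would only open other seams, so I'll leave it. The gripper is empty and well clear; I'll raise it and hand in.

Request:
{"name": "play_rows", "arguments": {"commands": [{"dx":0,"dy":-0.5,"dz":0.8,"twist":0},{"dx":0,"dy":-0.5,"dz":0.8,"twist":0},{"dx":0,"dy":0,"dz":0,"twist":0},{"dx":0,"dy":0,"dz":0,"twist":0},{"dx":0,"dy":0,"dz":0,"twist":0}]}}

```text
clock: 16.3
tool_pos: [0.4122, 0.1361, 0.1333]
tcp_rot: [[0.068, 0.998, -0.001], [0.998, -0.068, 0.0], [0.0, -0.001, -1.0]]
wrist_force: [-0.4, 0.2, 0.8]
opening: 1.001
```

```bash
python3 - <<'E'
from h import *
report("w16",[(.3817,.2307,-4),(.437,.2268,-4),(.4054,.1802,-4),(.4126,.2762,-4)])
f=bot.get_image("scene"); P=cloud(f); g=dict(np.load("scene0.npz")); 
print("ring/sample pixel change",[np.abs(f["img"][y-9:y+9,x-12:x+12].astype(int)-g["img"][y-9:y+9,x-12:x+12]).mean().round(1) for x,y in ((357,253),(372,240))],[(d["at"],round(d["p"],2)) for q in ("clay_ring","sample_tile") for d in bot.mark_of(q,"scene")[:1]])
bot.hand_in()
E
```

```text
t 16.35 tcp [0.4119 0.1362 0.1329] yaw x 86.13 open 1.002 F [-0.3 -0.8 -1.1]
15680 z [0.0334 0.0347 0.036 ]
cost 0.003
[[ 0.3816  0.2303 -3.6429]
 [ 0.4373  0.2262 -3.6428]
 [ 0.4054  0.1802 -3.6976]
 [ 0.4126  0.2755 -3.6729]]
0 1 dist mm 55.89
0 2 dist mm 55.52
1 2 dist mm 55.99
0 3 dist mm 54.84
1 3 dist mm 55.21
2 3 dist mm 95.64
ring/sample pixel change [np.float64(9.2), np.float64(9.6)] [([360.3, 260.1], 0.76), ([374.2, 240.5], 0.78)]
the job is handed in; nothing more can be done
```

Both loose tiles are in the tray, flat on its floor and nested in the two notches. They are released, the arm is clear, and the job was handed in at about 16.5 s of the 56 s.

- **Fit:** the last wrist-camera check put neighbouring tile centres 54.8–56.0 mm apart (ideal 56) at matching yaw, with every top at about 35 mm, which means flat on the floor. The two loose tiles measured 95.6 mm apart instead of 97; I take that as camera scale error of about 1%.
- **Possible hairline gap:** the seam between the two standing tiles looked about 0.3 mm wider than at the start, probably because pushing the new tiles in wedged them slightly. I left it, because squeezing it shut would have opened other seams.
- **Ring and sample tile:** the arm never came near them. The network marks in the scene picture shifted by only 1–2.5 pixels, within its accuracy. The pixel change there (about 9 grey levels) is probably the arm's moving shadow, but I did not confirm it.
- **First grasp failed:** the real fingertips sit about 23 mm above the reported tool point, so the fingers shut on top of the first tile. That pressed with about 18 N but did not move the tile, and the second try went deeper and held.

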